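# Tip the axle nuts into the parts washer and start the pump

## Robot

A 6-joint arm with a two-finger parallel gripper is mounted at the origin on the work surface. World frame = base frame: x ahead of the robot, y to its left, z up, the work surface at z = 0. Lengths are in m, angles in rad, forces in N, time in s.
With the tool pointing down it reaches from about 0.35 to 0.85 m from the base axis. Payload 8.1 kg.
Tool frame: the origin (TCP) lies at the centre of the arm's flange, where the gripper is bolted on; the fingertips stand 186 mm ahead of it and the grasp point (between the pads) lies 167 mm ahead of it; z points along the fingers, y is the line along which they close (so a half turn about z gives the same grasp; the last joint's range is limited). The gripper opens to 93 mm and grips with 3 to 60 N. Pads are 15 mm wide; open, the fingers measure 128 mm over their backs; the gripper's body (75 mm by 188 mm) begins 65 mm behind the grasp point.
Start: joints at [-1.218, 0.13, 1.488, -0, 1.523, -0.085], TCP at [0.254, -0.543, 0.405] pointing down, gripper open.
Joint ranges: [-2.96, 2.96], [-0.89, 2.26], [0.02, 2.5], [-1.34, 4.48], [0, 2.73], [-2.66, 2.66]. Speed limits (rad/s): [2.39, 2.39, 2.79, 3.14, 3.14, 3.14].

## Interface

Orientations are given as a unit quaternion [w, x, y, z].
In Python, from rig import manip gives the robot as it stands.
- The arm moves only by the tool arm_command, never from a script. Its argument "deltas" is a list of rows, each an object with "delta_pos": the shift along the world's x, y, z as a fraction of full scale, a list of three; "dr": the turn, a rotation vector about the world's x, y, z as a fraction of full scale, a list of three; "grip": the opening, from -1 (shut) to 1 (fully open). In form: [{"delta_pos": [x, y, z], "dr": [ax, ay, az], "grip": grip}, ...]. A call has 1 to 20 rows; each row shifts and turns the commanded pose from where the row before left it; what a row does not reach is not made up. Full scale, the value 1, is 750 mm for a shift and pi/2 rad for a turn. A row lasts 1/12 s, in which the tool goes at most 41.7 mm and 7.16 degrees, less where a joint would pass 70% of its speed; a pose out of reach is approached as far as the arm can. A call with a number of a shift or a turn outside -1 to 1 is refused whole. A call with a gripper value outside its range is refused whole. The fingers move at their own pace and stop on an object; "squeeze" is the grip in N (left out, the last holds). Time passes only in rows, so rows that do not move let the fingers close. It gives the time, the measured TCP pose, the force, the opening and the grip force at its end, in the units of the state.
- manip.get_obs(): the state, without advancing time (a new reading comes with each control period).
- manip.get_image(name): name is "side" or "top" or "wrist"; returns a dict with "frame" (420x560x3 uint8, red, green, blue), "fx", "fy", "cx", "cy" (pixels), "extrinsics" (4x4, takes a point from world to camera coordinates). Camera axes: x right, y up, looking along -z (the intrinsics and any distortion apply to the point x, -y, -z); pixel columns grow to the right and rows downward; lengths in m; the calibration is good to about 2 mm. A picture is of the moment at which its call begins. There is no depth.
- manip.finish_job(): hands the job in; it is judged then, once.
The state is a dict: "time_s": time; "joint_positions": joint angles; "qd": joint speeds; "effort": joint torques, N m; "ee_pos": TCP position; "eef_rot": TCP orientation; "force": force on the tool from outside, world axes, zero at the start; "torque": the same for the moment, N m; "opening": opening from 0.0 (shut) to 1.0 (fully open); "finger_force": force on a finger pad.
Only numpy, scipy, OpenCV 4.12 (cv2) and the standard library are available. Lean on these libraries where they do the work, as an engineer would, in place of code of your own. Each camera call takes 0.05 s, during which the arm holds its last target. There are 200 camera calls.

## Task

Pick the steel tray up by its handle bar, carry it level to the parts-washer basin and tip it so that all five axle nuts slide off its open end into the basin. Set the empty tray back flat on its rubber mat and let go, and then press the round pump button down and release it; do not start the pump before all the nuts are in the basin, and do not push the other things on the bench about.

Things in the scene. Friction and masses are not known exactly. Their poses are not given: they have to be found in the camera images.
- tray_grip (a point): centre of the loose steel tray's handle bar, 72 mm above the tray's underside. Bar: black, straight, across the middle of the tray on two side posts 22 mm wide; 16 mm thick (x), 110 mm long (y), 20 mm high (z). x points to the tray's open end, z up. Tray about 0.3 kg, balanced about the bar. The open end starts facing right (-y), towards the washer, within about 30 degrees
- tray_lip (a point): middle of the tray's open edge, at its underside: 75 mm ahead (x) of and 72 mm below tray_grip. Pan 150 mm long (x), 116 mm wide (y), floor 3 mm, walls 18 mm high and 3 mm thick on both long sides and the closed end; no lip at this open end, where the parts slide off. The oily parts begin to slide at a slope of 14 to 20 degrees
- mat: fixed black rubber mat 190 mm (its x) x 160 mm (its y), 3 mm thick, on which the tray stands at the start; origin at the centre of its underside
- washer: fixed parts-washer sink: open steel basin, outside 180 mm (x) x 220 mm (y), 75 mm high, walls and floor 4 mm; origin under the basin's centre, z up, x away from the robot and y to its left within 15 degrees. Along its +x side stands a grey pump housing 45 mm deep, 120 mm high with the wand on top; the other three sides are free
- pump_button_top (a point): centre of the top of the round push button (32 mm across) on top of the small grey pump control box (85 x 85 x 50 mm, fixed; the button's top is 68 mm above the bench); pressed straight down
- pump_button (a joint): travel of the push button, m: 0 up, 0.006 fully down; spring return, about 5 N fully down
- nut1_center (a point): centre of one of five equal steel hex axle nuts, 24 mm across flats, 28 mm across corners, 15 mm high, 45 g, lying flat and loose on the tray; this point is half-way up, on the axis
- nut2_center (a point): the same for another nut
- nut3_center (a point): the same for another nut
- nut4_center (a point): the same for another nut
- nut5_center (a point): the same for another nut
- magnet: bystander: shallow red plastic parts-magnet dish, 100 mm across, 14 mm high (three bolts 25 mm high on it); origin under its centre
- compressor: bystander, loose: steel clutch spring compressor, base 80 x 70 mm, 109 mm high with a T-bar on top; origin under its centre. It and the pump box may stand in either of two places (nearer to or farther from the robot)
- sprocket_big: bystander: matte black sprocket lying flat, 86 mm across, 12 mm high; origin under its centre
- sprocket_small: bystander: matte black sprocket lying flat, 66 mm across, 12 mm high; origin under its centre
- screwdriver: bystander: screwdriver lying on the bench
- wrench: bystander: wrench lying on the bench
- can: bystander: plain spray can standing, 60 mm across, 150 mm high
Not all that is in view belongs to the job. Leave any green or red look-alike of the part that bears pump_button_top alone. What is shaped like the part that bears tray_grip but red is not meant.

How it is judged:
By the outcome, as a careful person would: the job done as asked, in the order asked, and still so for the second after the job is handed in, with the robot touching nothing.
It also fails if it takes over 67 s, if anything falls off the work surface, if the arm or the gripper's body presses on something with over 40 N, if the wrist force passes 120 N, or if a joint passes its speed limit or range.

## Working session

There is one attempt and no reset: what is moved stays moved. The work goes in short steps, Python scripts to look and compute and a tool call to move; the robot and the scene stay as the last step left them, time stands still between calls to the robot, and variables do not carry over. Pictures are saved under pics/ and viewed, at most 10 in all, crops included, and the job is handed in when it is done.

Besides the shell and the picture viewer there is one more tool, called after "Call:" as name(argument=value, ...), one argument or row to a line, values as JSON. arm_command: Moves the arm, as the interface text tells. Its arguments: {"type":"object","properties":{"deltas":{"type":"array"},"squeeze":{"type":"number"}},"required":["deltas"]}

```bash
mkdir -p pics; cat > h.py <<'E'
import numpy as np, cv2
from rig import manip
def shot(cam,fn=None):
    d=manip.get_image(cam)
    if fn: cv2.imwrite('pics/'+fn,d['frame'][:,:,::-1])
    return d
def ray(d,u,v):
    E=np.array(d['extrinsics']);R=E[:3,:3];c=-R.T@E[:3,3]
    p=np.array([(u-d['cx'])/d['fx'],-(v-d['cy'])/d['fy'],-1.])
    r=R.T@p; return c,r/np.linalg.norm(r)
def onz(d,u,v,z):
    c,r=ray(d,u,v); return c+r*(z-c[2])/r[2]
def tri(d1,p1,d2,p2):
    c1,r1=ray(d1,*p1);c2,r2=ray(d2,*p2)
    A=np.stack([r1,-r2],1);s=np.linalg.lstsq(A,c2-c1,rcond=None)[0]
    a=c1+r1*s[0];b=c2+r2*s[1];return (a+b)/2,np.linalg.norm(a-b)
def proj(d,P):
    p=np.array(d['extrinsics'])@np.append(P,1);return d['fx']*p[0]/-p[2]+d['cx'],d['fy']*p[1]/p[2]+d['cy']
E
python3 - <<'E'
from h import *
import pickle
D={k:shot(k,k+'0.png') for k in('top','side','wrist')}
pickle.dump(D,open('d0.pkl','wb'))
for k,d in D.items(): print(k,{q:d[q] for q in d if q not in('frame','extrinsics')},ray(d,280,210))
print(manip.get_obs())
E
```

```text
top {'fx': 405.07291872097113, 'fy': 405.07291872097113, 'cx': 285.39747045077104, 'cy': 210.15033603969567} (array([0.46493634, 0.04583856, 1.19975672]), array([ 0.0742126 , -0.01691366, -0.997099  ]))
side {'fx': 462.881769082787, 'fy': 462.881769082787, 'cx': 275.1585836240176, 'cy': 210.46270076051337} (array([-0.05693782,  0.79632341,  0.83326068]), array([ 0.48092537, -0.62899199, -0.61080264]))
wrist {'fx': 365.29120729746506, 'fy': 365.29120729746506, 'cx': 277.48099458048466, 'cy': 204.7025770983846} (array([ 0.32181277, -0.51125943,  0.38391736]), array([-0.25224205, -0.12390894, -0.95969814]))
{'time_s': 0.15, 'joint_positions': array([-1.21838880e+00,  1.30989014e-01,  1.48897471e+00,  2.18208694e-05,
        1.52297807e+00, -8.53971896e-02]), 'qd': array([-0.00041737, -0.00316057, -0.00293121,  0.00103623,  0.00036931,
       -0.00011536]), 'effort': array([ 5.78730414e-04, -5.60476971e+01, -4.92334306e+01,  7.68447993e-02,
        3.06588260e-02, -8.93942115e-05]), 'ee_pos': array([ 0.25434318, -0.54325268,  0.40395733]), 'eef_rot': array([-6.70022563e-04,  9.76136292e-01,  2.17157739e-01, -7.89912880e-05]), 'force': array([ 0.59581216, -0.85291289, -0.59116389]), 'torque': array([ 0.01344034,  0.02378887, -0.0067417 ]), 'finger_force': 0.0, 'opening': 0.998757206114309}
```

View pics/top0.png

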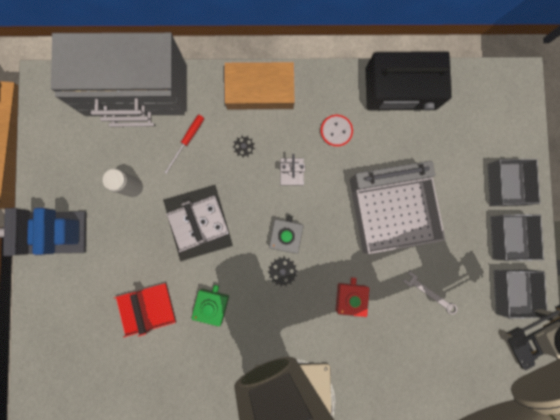

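View pics/side0.png

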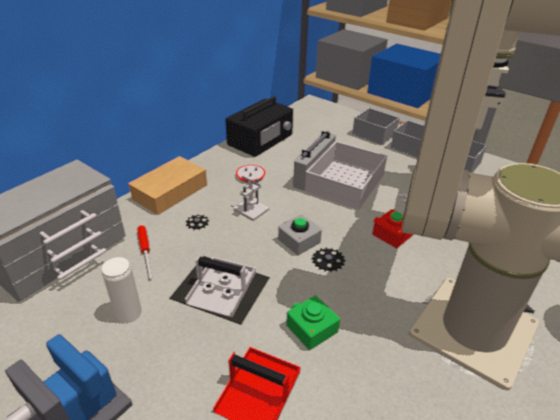

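The top view shows the tray at (198,222) on its mat, the basin at (400,213), the grey pump box with its button at (286,236) and the compressor at (292,170). The red tray and the green and red boxes are the decoys. I'll enlarge the parts that matter.

```bash
python3 - <<'E'
from h import *
import pickle
D=pickle.load(open('d0.pkl','rb'))
t=D['top']['frame'][:,:,::-1];s=D['side']['frame'][:,:,::-1]
a=cv2.resize(t[175:275,155:255],(400,400),interpolation=2);b=cv2.resize(s[245:345,170:270],(400,400),interpolation=2)
cv2.imwrite('pics/z1.png',np.hstack([a,b]))
a=cv2.resize(t[155:275,260:460],(800,480)[0:2],interpolation=2)
cv2.imwrite('pics/z2.png',a)
E
```

```text
(no output)
```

View pics/z1.png

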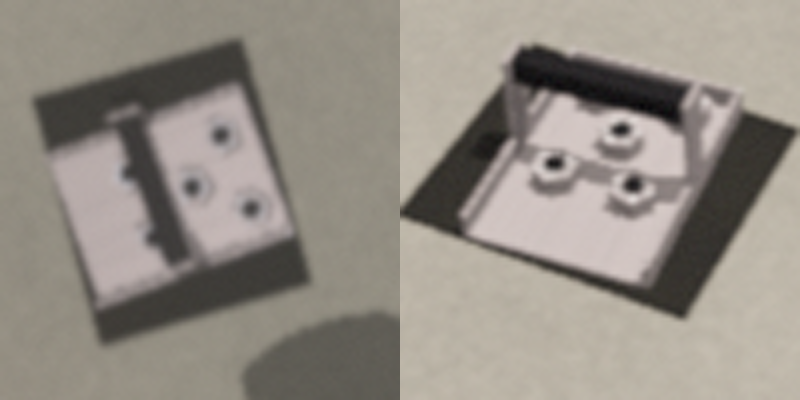

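View pics/z2.png

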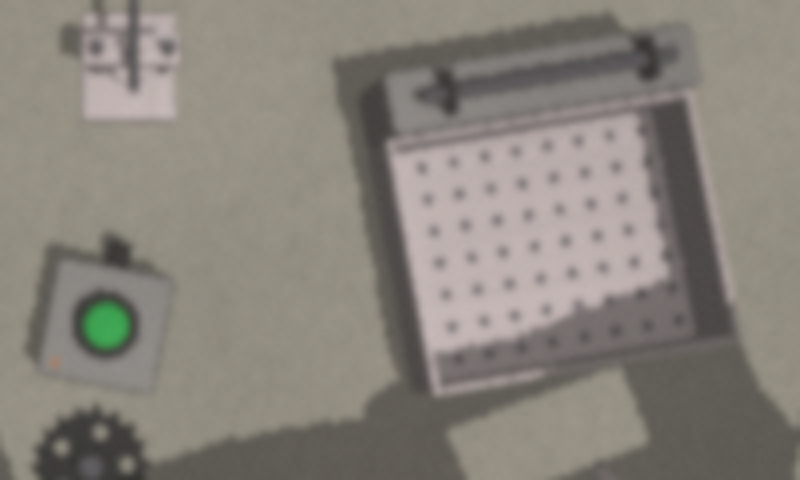

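The left crop confirms the tray's bar runs from about (133,122) to (178,262), with three nuts to its right and two beside it on the left. The right crop shows the button centre at (105,325), and the basin rim corners at about (388,142), (692,92), (733,335) and (435,393). Now a rough measurement.

```bash
python3 - <<'E'
from h import *
import pickle
D=pickle.load(open('d0.pkl','rb'));T=D['top'];S=D['side']
np.set_printoptions(precision=4,suppress=True)
def blob(d,m,box,n=1):
    x0,y0,x1,y1=box;mm=np.zeros(m.shape,np.uint8);mm[y0:y1,x0:x1]=m[y0:y1,x0:x1]
    k,l,st,c=cv2.connectedComponentsWithStats(mm)
    o=np.argsort(-st[1:,4])[:n]+1
    return [(c[i],st[i,4],cv2.minAreaRect(np.argwhere(l==i)[:,::-1].astype(np.float32)) ) for i in o]
def green(d):
    h=cv2.cvtColor(d['frame'],cv2.COLOR_RGB2HSV);return ((h[...,0]>40)&(h[...,0]<85)&(h[...,1]>110)).astype(np.uint8)
gt=blob(T,green(T),(275,225,300,250))[0];gs=blob(S,green(S),(285,212,315,236))[0]
print('button',gt,gs,tri(T,gt[0],S,gs[0]),onz(T,*gt[0],.068))
dark=lambda d:(d['frame'].max(2)<45).astype(np.uint8)
for d,b in((T,(178,198,206,245)),(S,(195,250,246,278))):
    print('bar',[ (x[0],x[1],x[2]) for x in blob(d,dark(d),b,2)])
rim=[(388,142),(692,92),(733,335),(435,393)]
P=np.array([onz(T,260+u/4-.375,155+v/4-.375,.075) for u,v in rim]);print(P,P.mean(0))
print([np.linalg.norm(P[i]-P[i-1]) for i in range(4)])
mat=[(36,98),(241,40),(310,283),(103,345)]
M=np.array([onz(T,155+u/4-.375,175+v/4-.375,.003) for u,v in mat]);print('mat',M,M.mean(0),[np.linalg.norm(M[i]-M[i-1]) for i in range(4)])
b=[onz(T,155+u/4-.375,175+v/4-.375,.085) for u,v in((133,122),(178,262))];print('bar',b,(b[0]+b[1])/2)
tr=[onz(T,155+u/4-.375,175+v/4-.375,.01) for u,v in((50,152),(240,88),(292,236),(97,305))];print('tray',np.array(tr),np.mean(tr,0))
c=onz(T,292,170,.05);print('compr',c, 'mag',onz(T,337,130,.01),'spr',onz(T,282,271,.01),'can',onz(T,114,179,.15))
E
```

```text
button (array([286.1176, 235.8824]), np.int32(102), ((286.0, 236.0), (10.0, 10.0), 90.0)) (array([299.9505, 222.5842]), np.int32(101), ((300.0, 222.5), (9.0, 12.0), 90.0)) (array([0.4765, 0.0107, 0.0615]), np.float64(5.771504009788278e-05)) [0.4765 0.0109 0.068 ]
bar []
bar [(array([218.6086, 265.7664]), np.int32(304), ((219.33998107910156, 265.5975646972656), (42.17240524291992, 8.481600761413574), 13.626995086669922)), (array([224.5, 277. ]), np.int32(2), ((224.5, 277.0), (1.0, 0.0), 180.0))]
[[ 0.6009 -0.1896  0.075 ]
 [ 0.6331 -0.4072  0.075 ]
 [ 0.4611 -0.4282  0.075 ]
 [ 0.4249 -0.2167  0.075 ]] [ 0.53   -0.3104  0.075 ]
[np.float64(0.17811383367511704), np.float64(0.21994806640730527), np.float64(0.17336145045354792), np.float64(0.21454010516605296)]
mat [[0.592  0.3675 0.003 ]
 [0.6327 0.2171 0.003 ]
 [0.4524 0.1679 0.003 ]
 [0.4103 0.3186 0.003 ]] [0.5219 0.2678 0.003 ] [np.float64(0.188146607806812), np.float64(0.15586056582307992), np.float64(0.1869208403911856), np.float64(0.1564934701624286)]
bar [array([0.5657, 0.2795, 0.085 ]), array([0.4693, 0.2491, 0.085 ])] [0.5175 0.2643 0.085 ]
tray [[0.5515 0.3554 0.01  ]
 [0.5962 0.217  0.01  ]
 [0.4869 0.1799 0.01  ]
 [0.4396 0.3213 0.01  ]] [0.5185 0.2684 0.01  ]
compr [ 0.665  -0.0102  0.05  ] mag [ 0.7913 -0.1498  0.01  ] spr [0.3752 0.0231 0.01  ] can [0.6307 0.4553 0.15  ]
```

The height and size checks hold: button z is 62 mm against 68, basin 176x217 mm, mat 187x156 mm, and tray yaw is about −72°. I'll hover over the tray for wrist views next.

Call:
arm_command(
  deltas=[
    {"delta_pos":[0.03,0.03,0],"dr":[0,0,-0.01],"grip":1},
    {"delta_pos":[0.03,0.03,0],"dr":[0,0,-0.01],"grip":1},
    {"delta_pos":[0.03,0.03,0],"dr":[0,0,-0.01],"grip":1},
    {"delta_pos":[0.03,0.03,0],"dr":[0,0,-0.01],"grip":1},
    {"delta_pos":[0.03,0.03,0],"dr":[0,0,-0.01],"grip":1},
    {"delta_pos":[0.03,0.03,0],"dr":[0,0,-0.01],"grip":1},
    {"delta_pos":[0.03,0.03,0],"dr":[0,0,-0.01],"grip":1},
    {"delta_pos":[0.03,0.03,0],"dr":[0,0,-0.01],"grip":1},
    {"delta_pos":[0.006,0.046,0],"dr":[0,0,0],"grip":1},
    {"delta_pos":[0.006,0.046,0],"dr":[0,0,0],"grip":1},
    {"delta_pos":[0.006,0.046,0],"dr":[0,0,0],"grip":1},
    {"delta_pos":[0.006,0.046,0],"dr":[0,0,0],"grip":1},
    {"delta_pos":[0.006,0.046,0],"dr":[0,0,0],"grip":1},
    {"delta_pos":[0.006,0.046,0],"dr":[0,0,0],"grip":1},
    {"delta_pos":[0.006,0.046,0],"dr":[0,0,0],"grip":1},
    {"delta_pos":[0.006,0.046,0],"dr":[0,0,0],"grip":1},
    {"delta_pos":[0.006,0.046,0],"dr":[0,0,0],"grip":1},
    {"delta_pos":[0.006,0.046,0],"dr":[0,0,0],"grip":1},
    {"delta_pos":[0.006,0.046,0],"dr":[0,0,0],"grip":1},
    {"delta_pos":[0.006,0.046,0],"dr":[0,0,0],"grip":1},
  ],
)

```text
time_s: 1.82
ee_pos: [0.4881, 0.0524, 0.4046]
eef_rot: [0.0, 0.988, 0.155, 0.0]
force: [0.9, -0.1, 0.8]
opening: 0.997
finger_force: 0.0
```

Call:
arm_command(
  deltas=[
    {"delta_pos":[0.006,0.046,0],"dr":[0,0,0],"grip":1},
    {"delta_pos":[0.006,0.046,0],"dr":[0,0,0],"grip":1},
    {"delta_pos":[0.006,0.046,0],"dr":[0,0,0],"grip":1},
    {"delta_pos":[0.006,0.04,0],"dr":[0,0,0],"grip":1},
    {"delta_pos":[0,0.02,0],"dr":[0,0,0],"grip":1},
    {"delta_pos":[0,0,0],"dr":[0,0,0],"grip":1},
    {"delta_pos":[0,0,0],"dr":[0,0,0],"grip":1},
  ],
)

```text
time_s: 2.4
ee_pos: [0.5061, 0.1996, 0.4042]
eef_rot: [0.0, 0.988, 0.156, -0.001]
force: [0.5, -0.9, -0.4]
opening: 1.001
finger_force: 0.0
```

```bash
python3 - <<'E'
from h import *
import pickle
D={'wrist':shot('wrist','w1.png')};pickle.dump(D,open('d1.pkl','wb'));o=manip.get_obs();print(o)
E
```

```text
{'time_s': 2.45, 'joint_positions': array([ 2.80085674e-01, -2.05509620e-02,  1.64544969e+00, -4.67784428e-04,
        1.51760959e+00,  1.53812368e+00]), 'qd': array([-0.0248013 , -0.01070711,  0.00770401, -0.00283746,  0.00194308,
        0.00014657]), 'effort': array([  1.19075317, -47.87644386, -49.50581789,   0.16241612,
        -0.10891715,   0.06861347]), 'ee_pos': array([0.50626897, 0.19880986, 0.40432963]), 'eef_rot': array([ 2.88263463e-04,  9.87795592e-01,  1.55754948e-01, -4.25515085e-04]), 'force': array([ 0.47075355, -1.05463971, -0.26139336]), 'torque': array([-0.01785406, -0.01016694,  0.03198595]), 'finger_force': 0.0, 'opening': 1.0014814864550483}
```

View pics/w1.png

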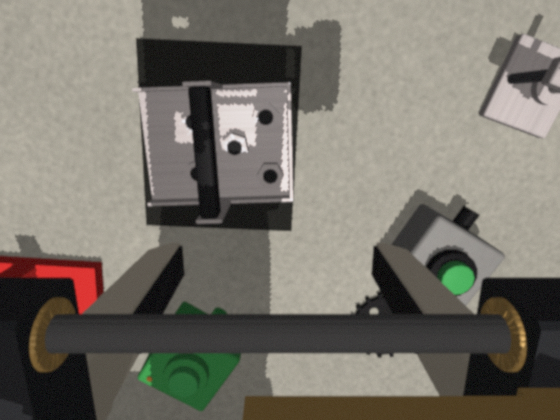

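The wrist view shows the tray square under the gripper, with its bar from about (200,87) to (210,217), all five nuts on it, and the button at (458,277). I'll measure the bar across the wrist, top and side views.

```bash
python3 - <<'E'
from h import *
import pickle
np.set_printoptions(precision=4,suppress=True)
W=pickle.load(open('d1.pkl','rb'))['wrist'];D=pickle.load(open('d0.pkl','rb'));T=D['top'];S=D['side']
def bar(d,box,th):
    x0,y0,x1,y1=box;m=np.zeros(d['frame'].shape[:2],np.uint8);m[y0:y1,x0:x1]=d['frame'][y0:y1,x0:x1].max(2)<th
    k,l,st,c=cv2.connectedComponentsWithStats(m);i=1+np.argmax(st[1:,4])
    r=cv2.minAreaRect(np.argwhere(l==i)[:,::-1].astype(np.float32));b=cv2.boxPoints(r)
    o=np.array(sorted(b,key=lambda p:p[1] if b.ptp(0)[1]>b.ptp(0)[0] else p[0])) if hasattr(b,'ptp') else b[np.argsort(b[:,np.argmax(np.ptp(b,axis=0))])]
    print(c[i],st[i,4],r);return o[:2].mean(0),o[2:].mean(0),c[i]
w=bar(W,(186,80,222,225),40); t=bar(T,(182,202,206,243),60); s=bar(S,(195,250,246,278),45)
print(w,t,s)
print('top-wrist',[tri(W,w[i],T,t[i]) for i in range(3)])
# side: far end(+x)= right
print('side-wrist c',tri(W,w[2],S,s[2]), [tri(W,w[i],S,s[1-i]) for i in range(2)])
for z in(.075,.085):print('wr on',z,[onz(W,*p,z) for p in w])
b=onz(W,*w[0],.085)-onz(W,*w[1],.085);print('len',np.linalg.norm(b),'yaw',np.degrees(np.arctan2(-b[0],b[1])))
for n,z,pp in(('mat',.003,[(137,39),(301,46),(291,229),(148,223)]),('pan',.021,[(139,89),(292,83),(294,202),(152,206)]),('btn',.068,[(458,277)])):
    P=np.array([onz(W,*p,z) for p in pp]);print(n,P,P.mean(0),[np.linalg.norm(P[i]-P[i-1]) for i in range(len(P))])
print('tri btn',tri(W,(458,277),T,(286.1,235.9)))
f=W['frame'][75:235,125:310,::-1];cv2.imwrite('pics/z3.png',cv2.resize(f,None,fx=3.5,fy=3.5,interpolation=2))
E
```

```text
[202.7065 155.2309] 2603 ((202.5, 155.5), (137.0, 33.0), 90.0)Traceback (most recent call last):
  File "<stdin>", line 11, in <module>
  File "<stdin>", line 7, in bar
    return _wrapfunc(a, 'argmax', axis=axis, out=out, **kwds)
    return bound(*args, **kwds)
ValueError: attempt to get argmax of an empty sequence
```

```bash
python3 - <<'E'
from h import *
import pickle
np.set_printoptions(precision=4,suppress=True)
W=pickle.load(open('d1.pkl','rb'))['wrist'];D=pickle.load(open('d0.pkl','rb'));T=D['top'];S=D['side']
def bar(d,box,k):
    x0,y0,x1,y1=box;g=d['frame'][y0:y1,x0:x1].max(2)
    th,m=cv2.threshold(g,0,255,cv2.THRESH_BINARY_INV+cv2.THRESH_OTSU)
    m=cv2.morphologyEx(m,cv2.MORPH_OPEN,np.ones((k[0],k[1]),np.uint8))
    q,l,st,c=cv2.connectedComponentsWithStats(m);i=1+np.argmax(st[1:,4])
    r=cv2.minAreaRect(np.argwhere(l==i)[:,::-1].astype(np.float32));b=cv2.boxPoints(r)
    ax=np.argmax(np.ptp(b,axis=0));b=b[np.argsort(b[:,ax])]+[x0,y0]
    print(th,st[i,4],r);return b[:2].mean(0),b[2:].mean(0),c[i]+[x0,y0]
w=bar(W,(184,90,224,214),(31,1)); t=bar(T,(182,206,204,240),(9,1)); s=bar(S,(190,244,246,280),(1,5))
print(w,t,s)
print('top-wrist',[tri(W,w[i],T,t[i]) for i in range(3)])
print('side-wrist c',tri(W,w[2],S,s[2]), [tri(W,w[i],S,s[1-i]) for i in range(2)])
print('top-side c',tri(T,t[2],S,s[2]))
for z in(.075,.085):print('wr on',z,[onz(W,*p,z) for p in w])
b=onz(W,*w[0],.085)-onz(W,*w[1],.085);print('len',np.linalg.norm(b),'yaw',np.degrees(np.arctan2(-b[0],b[1])))
for n,z,pp in(('mat',.003,[(137,39),(301,46),(291,229),(148,223)]),('pan',.021,[(139,89),(292,83),(294,202),(152,206)]),('btn',.068,[(458,277)])):
    P=np.array([onz(W,*p,z) for p in pp]);print(n,P,P.mean(0),[np.linalg.norm(P[i]-P[i-1]) for i in range(len(P))])
print('tri btn',tri(W,(458,277),T,(286.1,235.9)))
f=W['frame'][75:235,125:310,::-1];cv2.imwrite('pics/z3.png',cv2.resize(f,None,fx=3.5,fy=3.5,interpolation=2))
E
```

```text
87.0 2865 ((21.481239318847656, 61.548255920410156), (125.62043762207031, 26.281879425048828), 84.68545532226562)
126.0 282 ((10.448065757751465, 16.913257598876953), (36.930885314941406, 9.673165321350098), 68.5522689819336)
119.0 623 ((25.5, 24.0), (22.0, 51.0), 90.0)
(array([199.6635,  89.008 ]), array([211.2989, 214.0885]), array([204.7777, 152.1578])) (array([185.6961, 205.7265]), array([199.2, 240.1]), array([193.2447, 223.0922])) (array([190., 268.]), array([241., 268.]), array([213.8459, 267.3547]))
top-wrist [(array([0.5672, 0.2918, 0.0513]), np.float64(0.0016880223086663529)), (array([0.4695, 0.2497, 0.0775]), np.float64(0.0011315787337251118)), (array([0.5171, 0.2708, 0.0588]), np.float64(0.0013393891337208674))]
side-wrist c (array([0.5232, 0.2746, 0.07  ]), np.float64(0.012750608059151547)) [(array([0.5287, 0.2583, 0.0571]), np.float64(0.09911510780854148)), (array([0.5116, 0.2919, 0.1108]), np.float64(0.10860912968575162))]
top-side c (array([0.5228, 0.2735, 0.0671]), np.float64(0.01531429937698295))
wr on 0.075 [array([0.5679, 0.2861, 0.075 ]), array([0.4688, 0.2494, 0
[... 151 characters left out ...]
len 0.1022777039068245 yaw -69.6854043952149
mat [[0.5917 0.3698 0.003 ]
 [0.6345 0.2177 0.003 ]
 [0.4542 0.1673 0.003 ]
 [0.4122 0.319  0.003 ]] [0.5232 0.2685 0.003 ] [np.float64(0.1864539952145619), np.float64(0.1579793328975466), np.float64(0.18722304147899121), np.float64(0.1573381303907402)]
pan [[0.5486 0.3518 0.021 ]
 [0.5986 0.2155 0.021 ]
 [0.4888 0.1764 0.021 ]
 [0.4394 0.3146 0.021 ]] [0.5189 0.2646 0.021 ] [np.float64(0.1153309047523866), np.float64(0.14517368110479392), np.float64(0.11649346938409047), np.float64(0.14673204001321213)]
btn [[0.4784 0.0104 0.068 ]] [0.4784 0.0104 0.068 ] [np.float64(0.0)]
tri btn (array([0.4774, 0.0105, 0.0674]), np.float64(0.002056364327484064))
```

View pics/z3.png

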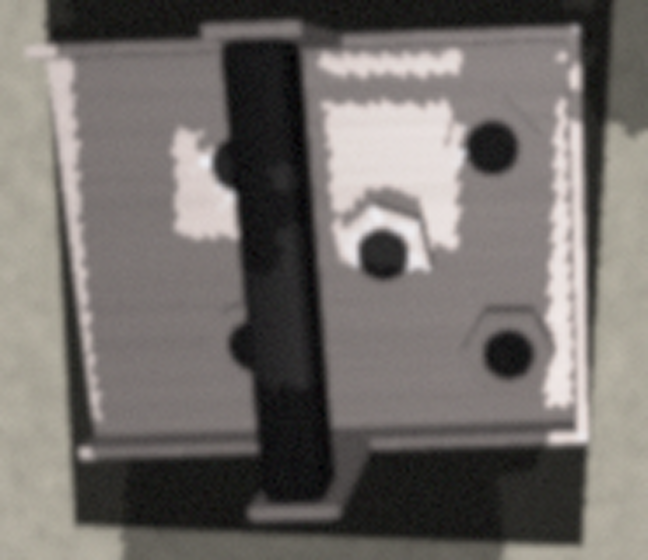

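The enlarged wrist crop leaves it unclear which end is open: both the left strip and the right line could be walls. I'll compare the two ends in the side view.

```bash
python3 - <<'E'
from h import *
import pickle
D=pickle.load(open('d0.pkl','rb'));S=D['side'];T=D['top']
f=S['frame'][252:322,176:264,::-1];a=cv2.resize(f,(800,600),interpolation=cv2.INTER_CUBIC)
# project floor-edge and wall-top lines of both ends
c=np.array([.520,.267]);ax=np.array([.326,-.945]);ay=np.array([.945,.326])
def px(p): u,v=proj(S,p); return int((u-176+.5)*800/88),int((v-252+.5)*600/70)
for sgn,col in((1,(0,0,255)),(-1,(255,0,0))):
  for z in(.003,.021):
    for e in(-1,1): cv2.circle(a,px([*(c+sgn*.075*ax+e*.058*ay),z]),4,col,-1 if z<.01 else 1)
a=cv2.convertScaleAbs(a,alpha=1.5,beta=-100);cv2.imwrite('pics/z4.png',a)
E
```

```text
(no output)
```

View pics/z4.png

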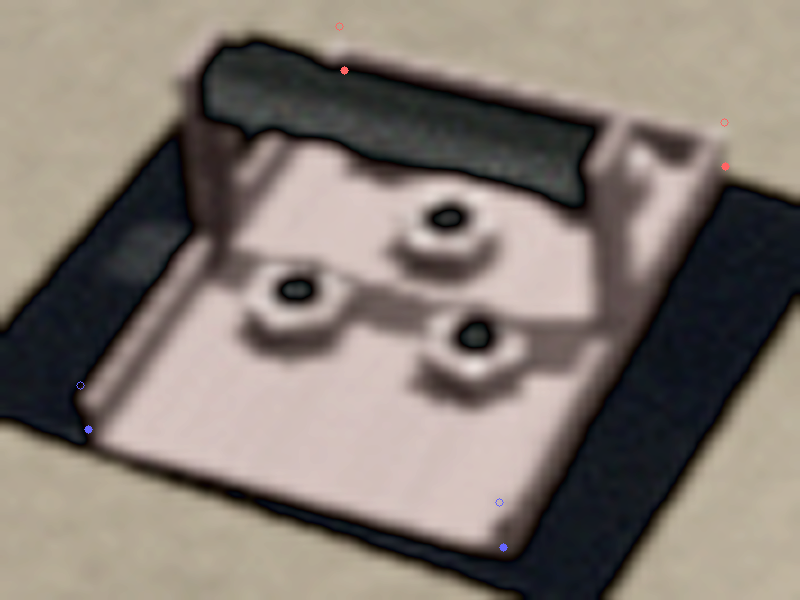

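The side view settles it. The near (+y) edge is open: the floor runs straight to it at (88,430)–(505,555), with no wall. The far (−y) end has the wall. So the open end faces left, opposite to what the text says, and I'll act on the picture: I'll tip towards +y, with the lip starting near the basin's −y side. Now I'll move over the bar at (0.519, 0.2665), turning the tool by +1.4°.

Call:
arm_command(
  deltas=[
    {"delta_pos":[0.006,0.03,-0.01],"dr":[0,0,0.005],"grip":1},
    {"delta_pos":[0.006,0.03,-0.02],"dr":[0,0,0.005],"grip":1},
    {"delta_pos":[0.005,0.03,-0.03],"dr":[0,0,0.005],"grip":1},
    {"delta_pos":[0,0,-0.03],"dr":[0,0,0],"grip":1},
    {"delta_pos":[0,0,-0.03],"dr":[0,0,0],"grip":1},
    {"delta_pos":[0,0,0],"dr":[0,0,0],"grip":1},
    {"delta_pos":[0,0,0],"dr":[0,0,0],"grip":1},
  ],
)

```text
time_s: 3.03
ee_pos: [0.5188, 0.2651, 0.3135]
eef_rot: [0.001, 0.986, 0.166, -0.002]
force: [0.9, 0.3, 0.7]
opening: 1.001
finger_force: 0.0
```

```bash
python3 - <<'E'
from h import *
import pickle
d=shot('wrist','w2.png');pickle.dump(d,open('d2.pkl','wb'));print(manip.get_obs()['ee_pos'],manip.get_obs()['eef_rot'])
E
```

```text
[0.51946461 0.26549702 0.31540431] [ 1.11682003e-04  9.86068681e-01  1.66338612e-01 -9.56891934e-05]
```

View pics/w2.png

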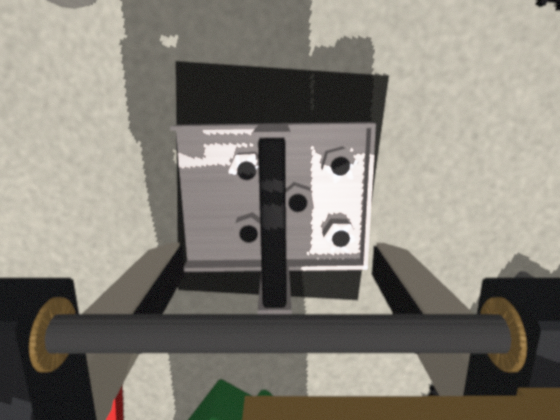

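The open end at the left is confirmed: the wall line shows only on the right, at x≈368. The bar stands upright in the image, spanning columns 259–286 and rows 138–308, so the yaw matches. Now for the bar's position and its height from the two wrist poses.

```bash
python3 - <<'E'
from h import *
import pickle
np.set_printoptions(precision=4,suppress=True)
A=pickle.load(open('d1.pkl','rb'))['wrist'];B=pickle.load(open('d2.pkl','rb'))
b=[(272,138),(273,308)]
# view-1 bar top face ends from crop z3 (3.5x, offset 125,75)
a=[(125+262/3.5,75+42/3.5),(125+298/3.5,75+498/3.5)]
print([tri(A,a[i],B,b[i]) for i in(0,1)])
P=[onz(B,*p,.085) for p in b];print(P,(P[0]+P[1])/2,np.linalg.norm(P[0]-P[1]))
d=P[0]-P[1];print(np.degrees(np.arctan2(-d[0],d[1])))
q=manip.get_obs()['eef_rot'];print('tool y yaw',np.degrees(np.arctan2(2*q[2]**2-1,2*q[1]*q[2])))
E
```

```text
[(array([0.5692, 0.2861, 0.0766]), np.float64(0.0006082682682450992)), (array([0.4675, 0.2496, 0.0829]), np.float64(0.0023199187382480202))]
[array([0.5697, 0.2863, 0.085 ]), array([0.4677, 0.2507, 0.085 ])] [0.5187 0.2685 0.085 ] 0.10812046631139308
-70.73668036019083
tool y yaw -70.8499882034911
```

The bar top measures about 0.080 (0.085 expected), its length 108 mm, and its yaw −70.7°, the same as the tool's. I'll descend to TCP z 0.242, close with 40 N and lift a little.

Call:
arm_command(
  deltas=[
    {"delta_pos":[0,0.003,-0.02],"dr":[0,0,0],"grip":1},
    {"delta_pos":[0,0,-0.03],"dr":[0,0,0],"grip":1},
    {"delta_pos":[0,0,-0.03],"dr":[0,0,0],"grip":1},
    {"delta_pos":[0,0,-0.018],"dr":[0,0,0],"grip":1},
    {"delta_pos":[0,0,0],"dr":[0,0,0],"grip":1},
    {"delta_pos":[0,0,0],"dr":[0,0,0],"grip":-0.2},
    {"delta_pos":[0,0,0],"dr":[0,0,0],"grip":-0.5},
    {"delta_pos":[0,0,0],"dr":[0,0,0],"grip":-0.6},
    {"delta_pos":[0,0,0],"dr":[0,0,0],"grip":-1},
    {"delta_pos":[0,0,0],"dr":[0,0,0],"grip":-1},
    {"delta_pos":[0,0,0],"dr":[0,0,0],"grip":-1},
    {"delta_pos":[0,0,0],"dr":[0,0,0],"grip":-1},
    {"delta_pos":[0,0,0],"dr":[0,0,0],"grip":-1},
  ],
  squeeze=40,
)

```text
time_s: 4.17
ee_pos: [0.5191, 0.2689, 0.2413]
eef_rot: [-0.0, 0.986, 0.167, 0.0]
force: [0.9, -0.5, 0.1]
opening: 0.478
finger_force: 0.0
```

Call:
arm_command(
  deltas=[
    {"delta_pos":[0,0,0],"dr":[0,0,0],"grip":-1},
    {"delta_pos":[0,0,0],"dr":[0,0,0],"grip":-1},
    {"delta_pos":[0,0,0],"dr":[0,0,0],"grip":-1},
    {"delta_pos":[0,0,0],"dr":[0,0,0],"grip":-1},
    {"delta_pos":[0,0,0],"dr":[0,0,0],"grip":-1},
    {"delta_pos":[0,0,0],"dr":[0,0,0],"grip":-1},
    {"delta_pos":[0,0,0],"dr":[0,0,0],"grip":-1},
    {"delta_pos":[0,0,0],"dr":[0,0,0],"grip":-1},
  ],
)

```text
time_s: 4.83
ee_pos: [0.5191, 0.2688, 0.2412]
eef_rot: [0.0, 0.986, 0.167, -0.0]
force: [-0.4, -0.5, 0.1]
opening: 0.166
finger_force: 40.0
```

Gripped: opening 15.4 mm at 40 N, force steady. Lift gently by 0.135 m (0.18).

Call:
arm_command(
  deltas=[
    {"delta_pos":[0,0,0.005],"dr":[0,0,0],"grip":-1},
    {"delta_pos":[0,0,0.01],"dr":[0,0,0],"grip":-1},
    {"delta_pos":[0,0,0.015],"dr":[0,0,0],"grip":-1},
    {"delta_pos":[0,0,0.02],"dr":[0,0,0],"grip":-1},
    {"delta_pos":[0,0,0.02],"dr":[0,0,0],"grip":-1},
    {"delta_pos":[0,0,0.02],"dr":[0,0,0],"grip":-1},
    {"delta_pos":[0,0,0.02],"dr":[0,0,0],"grip":-1},
    {"delta_pos":[0,0,0.02],"dr":[0,0,0],"grip":-1},
    {"delta_pos":[0,0,0.02],"dr":[0,0,0],"grip":-1},
    {"delta_pos":[0,0,0.015],"dr":[0,0,0],"grip":-1},
    {"delta_pos":[0,0,0.01],"dr":[0,0,0],"grip":-1},
    {"delta_pos":[0,0,0.005],"dr":[0,0,0],"grip":-1},
    {"delta_pos":[0,0,0],"dr":[0,0,0],"grip":-1},
    {"delta_pos":[0,0,0],"dr":[0,0,0],"grip":-1},
  ],
)

```text
time_s: 6.0
ee_pos: [0.519, 0.2688, 0.3757]
eef_rot: [0.0, 0.986, 0.167, -0.0]
force: [0.0, 0.9, -4.6]
opening: 0.168
finger_force: 40.0
```

```bash
python3 - <<'E'
from h import *
d=shot('wrist','w3.png');o=manip.get_obs();print(o['ee_pos'],o['eef_rot'],o['force'],o['torque'],o['joint_positions'])
E
```

```text
[0.51887555 0.26873906 0.37516764] [ 1.71174031e-04  9.85945772e-01  1.67063731e-01 -7.84018250e-04] [-0.41607362 -0.55174711 -5.0787734 ] [ 0.03759414  0.05779496 -0.04345468] [3.90148546e-01 1.04156630e-01 1.57056291e+00 1.18450383e-05
 1.46847804e+00 1.62524197e+00]
```

View pics/w3.png

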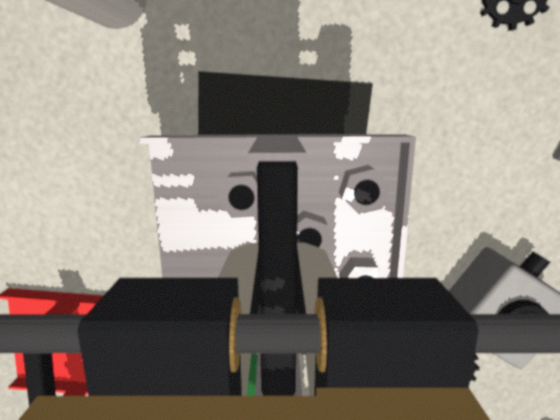

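The tray hangs level with the nuts on it (5 N, as expected). I'll carry it to about (0.534, −0.371), turning it −10.8° to align with the basin.

Call:
arm_command(
  deltas=[
    {"delta_pos":[0,-0.005,0],"dr":[0,0,0],"grip":-1},
    {"delta_pos":[0,-0.01,0],"dr":[0,0,0],"grip":-1},
    {"delta_pos":[0,-0.015,0],"dr":[0,0,0],"grip":-1},
    {"delta_pos":[0,-0.02,0],"dr":[0,0,0],"grip":-1},
    {"delta_pos":[0,-0.025,0],"dr":[0,0,0],"grip":-1},
    {"delta_pos":[0,-0.03,0],"dr":[0,0,0],"grip":-1},
    {"delta_pos":[0,-0.035,0],"dr":[0,0,0],"grip":-1},
    {"delta_pos":[0.001,-0.04,0],"dr":[0,0,-0.005],"grip":-1},
    {"delta_pos":[0.001,-0.04,0],"dr":[0,0,-0.01],"grip":-1},
    {"delta_pos":[0.002,-0.04,0],"dr":[0,0,-0.01],"grip":-1},
    {"delta_pos":[0.002,-0.04,0],"dr":[0,0,-0.01],"grip":-1},
    {"delta_pos":[0.002,-0.04,0],"dr":[0,0,-0.01],"grip":-1},
    {"delta_pos":[0.002,-0.04,0],"dr":[0,0,-0.01],"grip":-1},
    {"delta_pos":[0.002,-0.04,0],"dr":[0,0,-0.01],"grip":-1},
    {"delta_pos":[0.002,-0.04,0],"dr":[0,0,-0.01],"grip":-1},
    {"delta_pos":[0.002,-0.04,0],"dr":[0,0,-0.01],"grip":-1},
    {"delta_pos":[0.001,-0.04,0],"dr":[0,0,-0.01],"grip":-1},
    {"delta_pos":[0.001,-0.04,0],"dr":[0,0,-0.01],"grip":-1},
    {"delta_pos":[0.001,-0.04,0],"dr":[0,0,-0.01],"grip":-1},
    {"delta_pos":[0.001,-0.04,0],"dr":[0,0,-0.005],"grip":-1},
  ],
)

```text
time_s: 7.72
ee_pos: [0.5328, -0.2288, 0.3762]
eef_rot: [0.0, 0.997, 0.073, -0.0]
force: [-0.4, 0.2, -3.7]
opening: 0.167
finger_force: 40.0
```

Call:
arm_command(
  deltas=[
    {"delta_pos":[0,-0.04,0],"dr":[0,0,0],"grip":-1},
    {"delta_pos":[0,-0.035,0],"dr":[0,0,0],"grip":-1},
    {"delta_pos":[0,-0.03,0],"dr":[0,0,0],"grip":-1},
    {"delta_pos":[0,-0.025,0],"dr":[0,0,0],"grip":-1},
    {"delta_pos":[0,-0.02,0],"dr":[0,0,0],"grip":-1},
    {"delta_pos":[0,-0.015,0],"dr":[0,0,0],"grip":-1},
    {"delta_pos":[0,-0.01,0],"dr":[0,0,0],"grip":-1},
    {"delta_pos":[0,-0.005,0],"dr":[0,0,0],"grip":-1},
    {"delta_pos":[0,0,0],"dr":[0,0,0],"grip":-1},
    {"delta_pos":[0,0,0],"dr":[0,0,0],"grip":-1},
    {"delta_pos":[0,0,0],"dr":[0,0,0],"grip":-1},
  ],
)

```text
time_s: 8.63
ee_pos: [0.5344, -0.3603, 0.3763]
eef_rot: [-0.0, 0.997, 0.074, 0.0]
force: [-1.0, -0.1, -4.8]
opening: 0.168
finger_force: 40.0
```

```bash
python3 - <<'E'
from h import *
o=manip.get_obs();print(o['ee_pos'],o['eef_rot'],o['force'],o['joint_positions'])
q=o['eef_rot'];print('tool y yaw',np.degrees(np.arctan2(2*q[2]**2-1,2*q[1]*q[2])))
shot('wrist','w4.png');d=shot('top','t4.png')
a=cv2.imread('pics/w4.png');b=cv2.imread('pics/t4.png')
cv2.imwrite('pics/c4.png',np.hstack([cv2.resize(a,(400,300)),cv2.resize(b[100:310,280:560],(400,300))]))
E
```

```text
[ 0.53440496 -0.36028893  0.37625545] [-1.73096185e-04  9.97255493e-01  7.40368190e-02  1.37875821e-05] [-0.98795845 -0.13521705 -4.83931835] [-6.72795881e-01  2.63250619e-01  1.38982164e+00  2.73689970e-04
  1.48873535e+00  7.49768731e-01]
tool y yaw -81.50823566364129
```

View pics/c4.png

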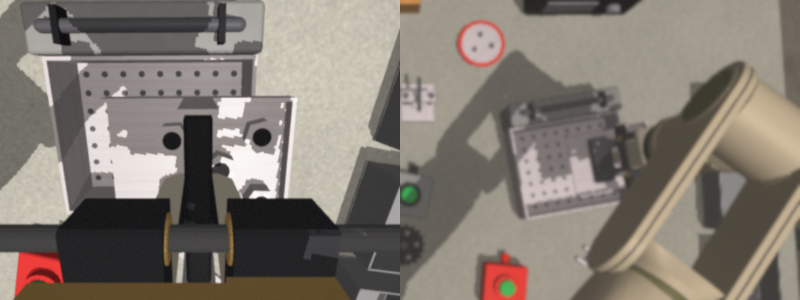

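The composite shows the tray aligned with the basin, all the nuts still on it, and its open end over the perforated floor. That was my tenth and last picture, so from here I check by numbers. Next I'll tip 40° about the bar and lower 15 mm.

Call:
arm_command(
  deltas=[
    {"delta_pos":[-0.0011,0.0077,-0.0015],"dr":[-0.022,-0.0033,0],"grip":-1},
    {"delta_pos":[-0.0011,0.0077,-0.0015],"dr":[-0.022,-0.0033,0],"grip":-1},
    {"delta_pos":[-0.0011,0.0077,-0.0015],"dr":[-0.022,-0.0033,0],"grip":-1},
    {"delta_pos":[-0.0011,0.0077,-0.0015],"dr":[-0.022,-0.0033,0],"grip":-1},
    {"delta_pos":[-0.0011,0.0075,-0.0026],"dr":[-0.022,-0.0033,0],"grip":-1},
    {"delta_pos":[-0.0011,0.0075,-0.0026],"dr":[-0.022,-0.0033,0],"grip":-1},
    {"delta_pos":[-0.0011,0.0075,-0.0026],"dr":[-0.022,-0.0033,0],"grip":-1},
    {"delta_pos":[-0.0011,0.0075,-0.0026],"dr":[-0.022,-0.0033,0],"grip":-1},
    {"delta_pos":[-0.0011,0.0072,-0.0037],"dr":[-0.022,-0.0033,0],"grip":-1},
    {"delta_pos":[-0.0011,0.0072,-0.0037],"dr":[-0.022,-0.0033,0],"grip":-1},
    {"delta_pos":[-0.0011,0.0072,-0.0037],"dr":[-0.022,-0.0033,0],"grip":-1},
    {"delta_pos":[-0.0011,0.0072,-0.0037],"dr":[-0.022,-0.0033,0],"grip":-1},
    {"delta_pos":[-0.001,0.0068,-0.0046],"dr":[-0.022,-0.0033,0],"grip":-1},
    {"delta_pos":[-0.001,0.0068,-0.0046],"dr":[-0.022,-0.0033,0],"grip":-1},
    {"delta_pos":[-0.001,0.0068,-0.0046],"dr":[-0.022,-0.0033,0],"grip":-1},
    {"delta_pos":[-0.001,0.0068,-0.0046],"dr":[-0.022,-0.0033,0],"grip":-1},
    {"delta_pos":[-0.001,0.0062,-0.0056],"dr":[-0.022,-0.0033,0],"grip":-1},
    {"delta_pos":[-0.001,0.0062,-0.0056],"dr":[-0.022,-0.0033,0],"grip":-1},
    {"delta_pos":[-0.001,0.0062,-0.0056],"dr":[-0.022,-0.0033,0],"grip":-1},
    {"delta_pos":[-0.001,0.0062,-0.0056],"dr":[-0.022,-0.0033,0],"grip":-1},
  ],
)

```text
time_s: 10.4
ee_pos: [0.5184, -0.2541, 0.3228]
eef_rot: [0.342, 0.937, 0.069, 0.027]
force: [-0.4, 0.2, -2.7]
opening: 0.17
finger_force: 40.0
```

Call:
arm_command(
  deltas=[
    {"delta_pos":[0,0,0],"dr":[0,0,0],"grip":-1},
    {"delta_pos":[0,0,0],"dr":[0,0,0],"grip":-1},
    {"delta_pos":[0,0,0],"dr":[0,0,0],"grip":-1},
    {"delta_pos":[0,0,0],"dr":[0,0,0],"grip":-1},
    {"delta_pos":[0,0,0],"dr":[0,0,0],"grip":-1},
    {"delta_pos":[0,0,0],"dr":[0,0,0],"grip":-1},
    {"delta_pos":[0,0,0],"dr":[0,0,0],"grip":-1},
    {"delta_pos":[0,0,0],"dr":[0,0,0],"grip":-1},
    {"delta_pos":[0,0,0],"dr":[0,0,0],"grip":-1},
    {"delta_pos":[0,0,0],"dr":[0,0,0],"grip":-1},
    {"delta_pos":[0,0,0],"dr":[0,0,0],"grip":-1},
    {"delta_pos":[0,0,0],"dr":[0,0,0],"grip":-1},
  ],
)

```text
time_s: 11.4
ee_pos: [0.5182, -0.255, 0.3222]
eef_rot: [0.341, 0.937, 0.069, 0.026]
force: [0.3, -0.5, -2.7]
opening: 0.169
finger_force: 40.0
```

```bash
python3 - <<'E'
from h import *
from scipy.spatial.transform import Rotation as R
o=manip.get_obs();q=o['eef_rot'];r=R.from_quat([q[1],q[2],q[3],q[0]]).as_matrix()
print(o['ee_pos'],q,o['force'],o['joint_positions']);print('grip',o['ee_pos']+.167*r[:,2],r)
for i in range(5):print(manip.get_obs()['force'])
E
```

```text
[ 0.51824009 -0.25495623  0.32221838] [0.3413946  0.93702252 0.06910678 0.02574427] [ 0.26788525 -0.48378386 -2.6918341 ] [-0.35949563  0.0073507   1.85578733 -0.71838955  1.0233527   1.37029716]
grip [ 0.53417711 -0.36120675  0.19436753] [[ 0.98912297  0.1119313   0.09543127]
 [ 0.14708712 -0.75734796 -0.63623066]
 [ 0.00106055  0.64334707 -0.76557391]]
[ 0.26788525 -0.48378386 -2.6918341 ]
[ 0.26788525 -0.48378386 -2.6918341 ]
[ 0.26788525 -0.48378386 -2.6918341 ]
[ 0.26788525 -0.48378386 -2.6918341 ]
[ 0.26788525 -0.48378386 -2.6918341 ]
```

The load fell from 4.9 N to 2.7 N, a drop of 2.2 N, which equals five nuts. I'll level the tray again along the same path, twice as fast.

Call:
arm_command(
  deltas=[
    {"delta_pos":[0.002,-0.0124,0.0112],"dr":[0.044,0.0066,0],"grip":-1},
    {"delta_pos":[0.002,-0.0124,0.0112],"dr":[0.044,0.0066,0],"grip":-1},
    {"delta_pos":[0.002,-0.0136,0.0092],"dr":[0.044,0.0066,0],"grip":-1},
    {"delta_pos":[0.002,-0.0136,0.0092],"dr":[0.044,0.0066,0],"grip":-1},
    {"delta_pos":[0.0022,-0.0144,0.0074],"dr":[0.044,0.0066,0],"grip":-1},
    {"delta_pos":[0.0022,-0.0144,0.0074],"dr":[0.044,0.0066,0],"grip":-1},
    {"delta_pos":[0.0022,-0.015,0.0052],"dr":[0.044,0.0066,0],"grip":-1},
    {"delta_pos":[0.0022,-0.015,0.0052],"dr":[0.044,0.0066,0],"grip":-1},
    {"delta_pos":[0.0022,-0.0154,0.003],"dr":[0.044,0.0066,0],"grip":-1},
    {"delta_pos":[0.0022,-0.0154,0.003],"dr":[0.044,0.0066,0],"grip":-1},
    {"delta_pos":[0,0,0],"dr":[0,0,0],"grip":-1},
    {"delta_pos":[0,0,0],"dr":[0,0,0],"grip":-1},
  ],
)

```text
time_s: 12.4
ee_pos: [0.534, -0.3621, 0.3758]
eef_rot: [0.001, 0.997, 0.073, -0.0]
force: [0.1, -0.2, -2.2]
opening: 0.171
finger_force: 40.0
```

```bash
python3 - <<'E'
from h import *
o=manip.get_obs();print(o['ee_pos'],o['eef_rot'],o['force'])
E
```

```text
[ 0.53398542 -0.3621276   0.37578075] [ 9.57128378e-04  9.97355627e-01  7.26689755e-02 -2.40959147e-04] [ 0.06660643 -0.22468415 -2.15995414]
```

Call:
arm_command(
  deltas=[
    {"delta_pos":[0,0.01,0],"dr":[0,0,0],"grip":-1},
    {"delta_pos":[0,0.02,0],"dr":[0,0,0],"grip":-1},
    {"delta_pos":[0,0.03,0],"dr":[0,0,0],"grip":-1},
    {"delta_pos":[0,0.04,0],"dr":[0,0,0],"grip":-1},
    {"delta_pos":[-0.002,0.05,0],"dr":[0,0,0.01],"grip":-1},
    {"delta_pos":[-0.002,0.05,0],"dr":[0,0,0.01],"grip":-1},
    {"delta_pos":[-0.002,0.05,0],"dr":[0,0,0.01],"grip":-1},
    {"delta_pos":[-0.002,0.05,0],"dr":[0,0,0.01],"grip":-1},
    {"delta_pos":[-0.002,0.05,0],"dr":[0,0,0.01],"grip":-1},
    {"delta_pos":[-0.002,0.05,0],"dr":[0,0,0.01],"grip":-1},
    {"delta_pos":[-0.002,0.05,0],"dr":[0,0,0.01],"grip":-1},
    {"delta_pos":[-0.002,0.05,0],"dr":[0,0,0.01],"grip":-1},
    {"delta_pos":[-0.002,0.05,0],"dr":[0,0,0.01],"grip":-1},
    {"delta_pos":[-0.002,0.05,0],"dr":[0,0,0.01],"grip":-1},
    {"delta_pos":[0,0.05,0],"dr":[0,0,0.01],"grip":-1},
    {"delta_pos":[0,0.05,0],"dr":[0,0,0.01],"grip":-1},
    {"delta_pos":[0,0.05,0],"dr":[0,0,0],"grip":-1},
    {"delta_pos":[0,0.04,0],"dr":[0,0,0],"grip":-1},
    {"delta_pos":[0,0.03,0],"dr":[0,0,0],"grip":-1},
    {"delta_pos":[0,0.02,0],"dr":[0,0,0],"grip":-1},
  ],
)

```text
time_s: 14.07
ee_pos: [0.5172, 0.2722, 0.3761]
eef_rot: [0.0, 0.986, 0.169, 0.001]
force: [0.3, -0.4, -3.1]
opening: 0.165
finger_force: 40.0
```

Call:
arm_command(
  deltas=[
    {"delta_pos":[0,0,0],"dr":[0,0,0],"grip":-1},
    {"delta_pos":[0,0,0],"dr":[0,0,0],"grip":-1},
    {"delta_pos":[0,0,0],"dr":[0,0,0],"grip":-1},
    {"delta_pos":[0,0,0],"dr":[0,0,0],"grip":-1},
  ],
)

```text
time_s: 14.4
ee_pos: [0.5191, 0.2678, 0.3762]
eef_rot: [0.0, 0.986, 0.167, 0.0]
force: [-0.1, 0.3, -2.2]
opening: 0.172
finger_force: 40.0
```

```bash
python3 - <<'E'
from h import *
import pickle
o=manip.get_obs();q=o['eef_rot'];print(o['ee_pos'],q,o['force'],'yaw',np.degrees(np.arctan2(2*q[2]**2-1,2*q[1]*q[2])))
np.set_printoptions(precision=3,suppress=True)
d=shot('top');w=shot('wrist');pickle.dump((d,w),open('d5.pkl','wb'))
# dark blobs inside basin, vs before
D=pickle.load(open('d0.pkl','rb'))['top']
c=np.array([.530,-.310]);yb=np.array([-.148,.989]);xb=np.array([.989,.148])
poly=np.array([proj(d,[*(c+i*.088*xb+j*.108*yb),.004]) for i,j in((1,1),(1,-1),(-1,-1),(-1,1))],np.int32)
m=np.zeros(d['frame'].shape[:2],np.uint8);cv2.fillPoly(m,[poly],255)
df=np.abs(d['frame'].astype(int)-D['frame']).max(2);df[m==0]=0
g=d['frame'].max(2)
k,l,st,ce=cv2.connectedComponentsWithStats(((g<75)&(m>0)).astype(np.uint8))
for i in range(1,k):
    if st[i,4]>=3:print(st[i],ce[i],onz(d,*ce[i],.02)[:2])
h=pickle.load(open('d1.pkl','rb'))
E
```

```text
[0.51908458 0.26782815 0.37622079] [3.23652722e-04 9.86028837e-01 1.66574377e-01 7.22690842e-05] [-0.05451331  0.28900737 -2.22059118] yaw -70.82259015500199
```

The pose is back over the mat and the yaw matches. Lower onto the mat and let go.

Call:
arm_command(
  deltas=[
    {"delta_pos":[0,0.001,-0.01],"dr":[0,0,0],"grip":-1},
    {"delta_pos":[0,0,-0.02],"dr":[0,0,0],"grip":-1},
    {"delta_pos":[0,0,-0.03],"dr":[0,0,0],"grip":-1},
    {"delta_pos":[0,0,-0.03],"dr":[0,0,0],"grip":-1},
    {"delta_pos":[0,0,-0.03],"dr":[0,0,0],"grip":-1},
    {"delta_pos":[0,0,-0.02],"dr":[0,0,0],"grip":-1},
    {"delta_pos":[0,0,-0.015],"dr":[0,0,0],"grip":-1},
    {"delta_pos":[0,0,-0.01],"dr":[0,0,0],"grip":-1},
    {"delta_pos":[0,0,-0.005],"dr":[0,0,0],"grip":-1},
    {"delta_pos":[0,0,-0.005],"dr":[0,0,0],"grip":-1},
    {"delta_pos":[0,0,-0.003],"dr":[0,0,0],"grip":-1},
    {"delta_pos":[0,0,-0.001],"dr":[0,0,0],"grip":-1},
    {"delta_pos":[0,0,0],"dr":[0,0,0],"grip":-1},
    {"delta_pos":[0,0,0],"dr":[0,0,0],"grip":-1},
  ],
)

```text
time_s: 15.67
ee_pos: [0.5194, 0.2697, 0.2427]
eef_rot: [-0.0, 0.986, 0.167, 0.001]
force: [-0.2, -0.8, -2.4]
opening: 0.168
finger_force: 40.0
```

Call:
arm_command(
  deltas=[
    {"delta_pos":[0,0,-0.001],"dr":[0,0,0],"grip":-1},
    {"delta_pos":[0,0,-0.001],"dr":[0,0,0],"grip":-1},
    {"delta_pos":[0,0,0],"dr":[0,0,0],"grip":-1},
    {"delta_pos":[0,0,0],"dr":[0,0,0],"grip":-1},
  ],
)

```text
time_s: 16.0
ee_pos: [0.5194, 0.2697, 0.2412]
eef_rot: [-0.0, 0.986, 0.167, 0.001]
force: [0.3, 0.2, 3.1]
opening: 0.173
finger_force: 40.0
```

The tray now rests on the mat (force +3 N). Open, then rise straight up.

Call:
arm_command(
  deltas=[
    {"delta_pos":[0,0,0],"dr":[0,0,0],"grip":-0.5},
    {"delta_pos":[0,0,0],"dr":[0,0,0],"grip":-0.3},
    {"delta_pos":[0,0,0],"dr":[0,0,0],"grip":0},
    {"delta_pos":[0,0,0],"dr":[0,0,0],"grip":0.3},
    {"delta_pos":[0,0,0],"dr":[0,0,0],"grip":0.5},
    {"delta_pos":[0,0,0],"dr":[0,0,0],"grip":0.5},
    {"delta_pos":[0,0,0],"dr":[0,0,0],"grip":0.5},
    {"delta_pos":[0,0,0],"dr":[0,0,0],"grip":0.5},
    {"delta_pos":[0,0,0],"dr":[0,0,0],"grip":0.5},
    {"delta_pos":[0,0,0],"dr":[0,0,0],"grip":0.5},
    {"delta_pos":[0,0,0.01],"dr":[0,0,0],"grip":0.5},
    {"delta_pos":[0,0,0.03],"dr":[0,0,0],"grip":0.5},
    {"delta_pos":[0,0,0.04],"dr":[0,0,0],"grip":0.5},
    {"delta_pos":[0,0,0.04],"dr":[0,0,0],"grip":0.5},
    {"delta_pos":[0,0,0.04],"dr":[0,0,0],"grip":0.5},
    {"delta_pos":[0,0,0.04],"dr":[0,0,0],"grip":0.5},
    {"delta_pos":[0,0,0.01],"dr":[0,0,0],"grip":0.5},
  ],
)

```text
time_s: 17.42
ee_pos: [0.52, 0.27, 0.4051]
eef_rot: [-0.001, 0.986, 0.167, 0.004]
force: [0.4, -0.8, 1.6]
opening: 0.747
finger_force: 0.0
```

```bash
python3 - <<'E'
from h import *
import pickle
np.set_printoptions(precision=3,suppress=True,linewidth=250)
o=manip.get_obs();print(o['ee_pos'],o['force'],o['opening'])
t=shot('top','t6.png');s=shot('side','s6.png');w=shot('wrist','w6.png');pickle.dump((t,s,w),open('d6.pkl','wb'))
D=pickle.load(open('d0.pkl','rb'))['top']
c=np.array([.530,-.310]);yb=np.array([-.148,.989]);xb=np.array([.989,.148])
# rectify basin floor, 2 mm/px, now vs before
def rect(d,c,xb,yb,hx,hy,z,mm=1.):
    src=np.float32([proj(d,[*(c+i*hx*xb+j*hy*yb),z]) for i,j in((1,1),(1,-1),(-1,-1),(-1,1))])
    W,H=int(hy*2000/mm),int(hx*2000/mm)
    M=cv2.getPerspectiveTransform(src,np.float32([[0,0],[W,0],[W,H],[0,H]]));return cv2.warpPerspective(d['frame'],M,(W,H))
a=rect(t,c,xb,yb,.086,.106,.012)
g=cv2.cvtColor(a,cv2.COLOR_RGB2GRAY);th=g<np.median(g)*.72
k,l,st,ce=cv2.connectedComponentsWithStats(cv2.morphologyEx(th.astype(np.uint8),cv2.MORPH_OPEN,np.ones((7,7),np.uint8)))
print('median',np.median(g));print(np.c_[st[1:],ce[1:]])
# wrist: dark blobs on tray pan
b=rect(w,np.array([.519,.2685]),np.array([.945,.327]),np.array([-.327,.945]),.055,.072,.012)
g=cv2.cvtColor(b,cv2.COLOR_RGB2GRAY);k,l,st,ce=cv2.connectedComponentsWithStats((g<60).astype(np.uint8));print('tray',np.c_[st[1:],ce[1:]][st[1:,4]>20])
E
```

```text
[0.52  0.27  0.405] [ 0.429 -0.757  1.647] 0.7465820886482519
median 169.0
[[   0.       0.      11.     172.    1768.       4.649   86.364]
 [  21.       0.      13.       8.      92.      26.402    3.163]
 [  21.       0.     191.     172.    5015.     146.25   134.511]
 [  23.      60.       8.       8.      63.      26.444   63.444]
 [  65.      84.       8.       8.      64.      68.5     87.5  ]]
tray [[  61.       6.      20.     104.    1878.      70.57    58.154]]
```

The tray shows only its bar, so it is empty. Before I start the pump, I'll check the nuts in the basin with the wrist camera, closing the fingers on the way.

Call:
arm_command(
  deltas=[
    {"delta_pos":[0,-0.02,0],"dr":[0,0,0],"grip":-1},
    {"delta_pos":[0,-0.04,0],"dr":[0,0,0],"grip":-1},
    {"delta_pos":[-0.004,-0.05,0],"dr":[0,0,0],"grip":-1},
    {"delta_pos":[-0.004,-0.05,0],"dr":[0,0,0],"grip":-1},
    {"delta_pos":[-0.004,-0.05,0],"dr":[0,0,0],"grip":-1},
    {"delta_pos":[-0.004,-0.05,0],"dr":[0,0,0],"grip":-1},
    {"delta_pos":[-0.004,-0.05,0],"dr":[0,0,0],"grip":-1},
    {"delta_pos":[-0.004,-0.05,0],"dr":[0,0,0],"grip":-1},
    {"delta_pos":[-0.004,-0.05,0],"dr":[0,0,0],"grip":-1},
    {"delta_pos":[-0.004,-0.05,0],"dr":[0,0,0],"grip":-1},
    {"delta_pos":[-0.004,-0.05,0],"dr":[0,0,0],"grip":-1},
    {"delta_pos":[-0.004,-0.05,0],"dr":[0,0,0],"grip":-1},
    {"delta_pos":[0,-0.05,0],"dr":[0,0,0],"grip":-1},
    {"delta_pos":[0,-0.05,0],"dr":[0,0,0],"grip":-1},
    {"delta_pos":[0,-0.04,0],"dr":[0,0,0],"grip":-1},
    {"delta_pos":[0,-0.02,0],"dr":[0,0,0],"grip":-1},
    {"delta_pos":[0,0,0],"dr":[0,0,0],"grip":-1},
    {"delta_pos":[0,0,0],"dr":[0,0,0],"grip":-1},
  ],
)

```text
time_s: 19.07
ee_pos: [0.4884, -0.2706, 0.3961]
eef_rot: [-0.001, 0.986, 0.166, -0.001]
force: [-0.5, -0.1, -0.1]
opening: 0.005
finger_force: 0.0
```

```bash
python3 - <<'E'
from h import *
import pickle
np.set_printoptions(precision=3,suppress=True,linewidth=200)
o=manip.get_obs();print(o['ee_pos'],o['eef_rot'],o['opening'])
w=shot('wrist','w7.png');pickle.dump(w,open('d7.pkl','wb'))
c=np.array([.530,-.310]);yb=np.array([-.148,.989]);xb=np.array([.989,.148])
print([np.round(proj(w,[*(c+i*.086*xb+j*.106*yb),.012])) for i,j in((1,1),(1,-1),(-1,-1),(-1,1))])
g=cv2.cvtColor(w['frame'],cv2.COLOR_RGB2GRAY)
k,l,st,ce=cv2.connectedComponentsWithStats((g<50).astype(np.uint8))
for i in range(1,k):
    if st[i,4]>60:
        P=onz(w,*ce[i],.019)[:2]-c;print(st[i],'basin xy',P@xb,P@yb)
E
```

```text
[ 0.488 -0.271  0.396] [-0.001  0.986  0.166 -0.001] 0.0050240130992241765
[array([238.,  40.]), array([460.,  84.]), array([409., 250.]), array([213., 215.])]
[275   0  10  12 106] basin xy 0.11935725428149047 0.0739182554139762
[473   0  37  51 908] basin xy 0.13837971207215807 -0.11520075889668153
[260  23  37  10  84] basin xy 0.10185441795269702 0.07173251589072717
[  0  28  25  35 597] basin xy 0.04320712979307215 0.30765600200781174
[   0   76   57  146 2416] basin xy -0.0443576216459981 0.29717105790560283
[246 108  14  13 141] basin xy 0.023177968887153344 0.08206633969302586
[229 146  11  10  88] basin xy -0.014466499945379423 0.09379463783448301
[227 175  10  10  83] basin xy -0.04332459424356181 0.09185326026495196
[273 246  10  80 329] basin xy -0.15202431764085783 0.024680753285407118
[    0   266   271   130 18328] basin xy -0.22857022414995534 0.1135528982091902
[152 267  14   8  75] basin xy -0.15556796798556305 0.1531416689890828
[  285   278   275   110 16810] basin xy -0.18764859123277816 -0.08809429110784914
[536 352  24  30 254] basin xy -0.1869222572549284 -0.3029461364017905
[ 476  366   71   54 1839] basin xy -0.24658994821300328 -0.2761120665663117
```

```bash
python3 - <<'E'
from h import *
import pickle
np.set_printoptions(precision=3,suppress=True,linewidth=200)
w=pickle.load(open('d7.pkl','rb'))
c=np.array([.530,-.310]);yb=np.array([-.148,.989]);xb=np.array([.989,.148])
g=cv2.cvtColor(w['frame'],cv2.COLOR_RGB2GRAY)
for th in(60,70,80,95):
  k,l,st,ce=cv2.connectedComponentsWithStats((g<th).astype(np.uint8))
  print(th)
  for i in range(1,k):
    P=onz(w,*ce[i],.019)[:2]-c
    if 22<st[i,4]<400 and abs(P@xb)<.095 and abs(P@yb)<.115: print(st[i],P@xb,P@yb)
x0,y0=215,50
print('\n'.join(' '.join('%3d'%v for v in r) for r in g[80:216:4,205:300:4]))
E
```

```text
60
[246 108  14  14 155] 0.023091980614415572 0.08186662817896329
[285 143  12  11 101] -0.0015074454842206946 0.04020809349805235
[229 146  11  11 103] -0.014468126329584989 0.09367268304304815
[226 174  11  11  95] -0.04298422704104261 0.09211339147224343
70
[245  57   6   6  27] 0.07004344991388223 0.09463533294508389
[319  72   5   6  26] 0.07017569844808012 0.0255720464472557
[241  83   6   6  27] 0.04689977443375357 0.09449350602848494
[265  88   6   6  25] 0.04690570027215073 0.07163057682091672
[246 107  14  15 163] 0.02317962519091558 0.0817797196573684
[285 142  12  12 109] -0.0014559927235854953 0.04023653383753027
[228 145  13  12 116] -0.014401641515893642 0.0936415150678747
[226 174  12  12 108] -0.04317101647205921 0.09191999705807778
[223 201   6   5  25] -0.0682286023090757 0.09398368005233056
80
[244  57   7   7  40] 0.06972836039364909 0.09454743810844973
[318  71   7   7  36] 0.07026439012585645 0.0255129865039923
[240  83   7   7  35] 0.04672204436712446 0.09456653733919534
[265  88   6   6  32] 0.046870269659595946 0.07152933388034331
[440  94   6   7  28] 0.071
[... 5332 characters left out ...]
 228 230 229 230 228 227 229
217  92  79 105 214 230 225 221 226 223 225 184 146 224 225 228 224 110 142 228 229 230 231 230
217  88  82 127 217 221 221 222 221 220 218 218 221 224 227 228 229 149 181 227 228 229 202 109
215  82  79 104 131 143 203 194 218 220 223 224 224 224 225 224 225 226 226 228 230 232 222 136
198  82  82 104 117  81 112 120 125 120 146 185 185 209 222 227 227 227 228 227 225 225 226 227
182  80  78 115 113  57  86 118 118 117 107  86 119 121 122 147 136 188 179 218 225 228 226 229
152  81  71 114 121 113 118 120 121 117  79  55 114 119 117 119  88 101 118 120 133 135 184 166
129  79  69 119 118 118 119 120 118 120 120 116 120 119 120 118  58  74 118 118 120 112  79 118
```

Four bores are clear, and an irregular patch at (244–279, 56–79) may hold the fifth nut in the shade. I'll read those pixels.

```bash
python3 - <<'E'
from h import *
import pickle
w=pickle.load(open('d7.pkl','rb'));g=cv2.cvtColor(w['frame'],cv2.COLOR_RGB2GRAY)
print('    '+' '.join('%3d'%v for v in range(236,330,3)))
for r in range(36,108,3):print(r,' '.join('%3d'%v for v in g[r,236:330:3]))
E
```

```text
236 239 242 245 248 251 254 257 260 263 266 269 272 275 278 281 284 287 290 293 296 299 302 305 308 311 314 317 320 323 326 329
36  68  64  66  67  65  66  64  65  61  67  71  80  94 108 125 132 137 137 136 137 145 182 186 152 127  93  78  69  69  66  70  69
39  64  66  67  67  66  64  67  63  64  61  64  63  64  64  67  67  78  93 106 128 161 221 221 222 219 216 206 186 159 127  94  76
42  67  90  92  75  70  65  65  62  64  65  67  66  65  65  64  63  65  68  67  85  99 115 142 169 193 210 217 221 221 219 215 206
45  68 119 135 133 130 120 109  93  78  68  64  65  65  60  65  64  65  65  68  76  82  87  86  89  90  99 113 139 162 190 207 217
48  70 122 129 133 134 133 135 133 135 132 119 111  90  82  70  65  64  68  67  65  64  65  65  67  68  74  74  79  86  81  97 105
51  70 131 135 134 132 132 130 130 132 133 133 123 118 124 128 146 172 148 120 102  85  82  76  71  70  66  67  65  67  64  66  65
54  78 132 135 132 132 135 135 137 133 137 137 102  95 106 132 189 220 220 217 214 202 182 152 129 101  95  87  79  63  64  66  68
57  86 134 130  75  68 121 136 137 138 135 137 120  96 
[... 1473 characters left out ...]
158 182 173 186 154 131 131 133 134 132 131
93 130 130 133 132 128 130 130 131 131 126  75  75 125 133 131 176 221 212 113 104 193 218 218 220 220 218 197 135 133 130 134 133
96 129 131 131 131 130 131 131 132 135 130 130 130 131 131 132 148 184 201  95  92 178 213 207 176 209 192 157  90 126 129 132 130
99 127 128 129 131 131 130 126 131 130 133 133 132 134 134 132 132 134 137 105 103 130 141 134 135 138 127  67  60 105 130 130 130
102 131 129 129 127 133 133 132 126 126 129 131 134 132 134 135 134 135 133 133 133 131 131 130 129 128 126  75  68 122 135 134 133
105 132 130 132 133 134 123 128 132 134 124 127 131 129 131 131 158 170 157 162 191 159 175 175 190 154 171 186 166 179 153 153 141
```

The patch around (250–280, 50–75) is a flat grey face about 27 px (≈26 mm) across, with dark sides: the fifth nut standing on its side in the basin corner at about (0.065, 0.08). All five are in. I'll go over the button at (0.4775, 0.0107).

Call:
arm_command(
  deltas=[
    {"delta_pos":[0,0.02,0],"dr":[0,0,0],"grip":-1},
    {"delta_pos":[-0.002,0.04,0],"dr":[0,0,0],"grip":-1},
    {"delta_pos":[-0.003,0.045,0],"dr":[0,0,0],"grip":-1},
    {"delta_pos":[-0.003,0.045,0],"dr":[0,0,0],"grip":-1},
    {"delta_pos":[-0.003,0.045,0],"dr":[0,0,0],"grip":-1},
    {"delta_pos":[-0.003,0.045,0],"dr":[0,0,0],"grip":-1},
    {"delta_pos":[0,0.045,0],"dr":[0,0,0],"grip":-1},
    {"delta_pos":[0,0.045,-0.01],"dr":[0,0,0],"grip":-1},
    {"delta_pos":[0,0.03,-0.03],"dr":[0,0,0],"grip":-1},
    {"delta_pos":[0,0.015,-0.035],"dr":[0,0,0],"grip":-1},
    {"delta_pos":[0,0,-0.035],"dr":[0,0,0],"grip":-1},
    {"delta_pos":[0,0,-0.025],"dr":[0,0,0],"grip":-1},
    {"delta_pos":[0,0,-0.02],"dr":[0,0,0],"grip":-1},
    {"delta_pos":[0,0,0],"dr":[0,0,0],"grip":-1},
    {"delta_pos":[0,0,0],"dr":[0,0,0],"grip":-1},
    {"delta_pos":[0,0,0],"dr":[0,0,0],"grip":-1},
  ],
)

```text
time_s: 20.45
ee_pos: [0.4787, 0.0118, 0.2829]
eef_rot: [0.0, 0.986, 0.168, 0.001]
force: [-0.2, -0.1, 0.1]
opening: 0.005
finger_force: 0.0
```

Call:
arm_command(
  deltas=[
    {"delta_pos":[-0.001,-0.001,-0.02],"dr":[0,0,0],"grip":-1},
    {"delta_pos":[0,0,-0.015],"dr":[0,0,0],"grip":-1},
    {"delta_pos":[0,0,-0.004],"dr":[0,0,0],"grip":-1},
    {"delta_pos":[0,0,-0.004],"dr":[0,0,0],"grip":-1},
    {"delta_pos":[0,0,-0.002],"dr":[0,0,0],"grip":-1},
    {"delta_pos":[0,0,0],"dr":[0,0,0],"grip":-1},
    {"delta_pos":[0,0,0],"dr":[0,0,0],"grip":-1},
  ],
)

```text
time_s: 21.03
ee_pos: [0.4785, 0.0103, 0.2519]
eef_rot: [-0.0, 0.986, 0.167, 0.0]
force: [-15.8, 2.0, 33.0]
opening: 0.006
finger_force: 16.2
```

The force is 33 N up and 16 N sideways, more than the button's 5 N, with the tip only 2 mm into the travel. I'll back off and measure the button again.

Call:
arm_command(
  deltas=[
    {"delta_pos":[0,0,0.01],"dr":[0,0,0],"grip":-1},
    {"delta_pos":[0,0,0.03],"dr":[0,0,0],"grip":-1},
    {"delta_pos":[-0.02,0,0.04],"dr":[0,0,0],"grip":-1},
    {"delta_pos":[-0.04,0,0.04],"dr":[0,0,0],"grip":-1},
    {"delta_pos":[-0.04,0,0.02],"dr":[0,0,0],"grip":-1},
    {"delta_pos":[0,0,0],"dr":[0,0,0],"grip":-1},
    {"delta_pos":[0,0,0],"dr":[0,0,0],"grip":-1},
  ],
)

```text
time_s: 21.62
ee_pos: [0.4032, 0.0101, 0.3548]
eef_rot: [0.001, 0.986, 0.167, 0.003]
force: [-0.4, 0.1, 0.3]
opening: 0.005
finger_force: 0.0
```

```bash
python3 - <<'E'
from h import *
import pickle
np.set_printoptions(precision=4,suppress=True)
o=manip.get_obs();print(o['ee_pos'],o['force'])
w=shot('wrist','w8.png');pickle.dump(w,open('d8.pkl','wb'))
def gr(d,box=None):
    h=cv2.cvtColor(d['frame'],cv2.COLOR_RGB2HSV);m=((h[...,0]>40)&(h[...,0]<85)&(h[...,1]>110)).astype(np.uint8)
    k,l,st,c=cv2.connectedComponentsWithStats(m)
    return [(st[i],c[i]) for i in range(1,k) if st[i,4]>25]
t,s,w6=pickle.load(open('d6.pkl','rb'));w1=pickle.load(open('d1.pkl','rb'))['wrist'];w7=pickle.load(open('d7.pkl','rb'))
for n,d in(('w8',w),('w1',w1),('w6',w6),('w7',w7),('t',t),('s',s)):
    print(n,[(list(map(int,a)),c.round(1),onz(d,*c,.068)[:2]) for a,c in gr(d)], np.round(proj(d,[.4775,.0107,.068]),1))
E
```

```text
[0.4032 0.0101 0.3548] [-0.4181  0.1017  0.3059]
w8 [([287, 89, 46, 47, 1660], array([309.4, 112.4]), array([0.4767, 0.0114])), ([0, 178, 76, 132, 6421], array([ 27.4, 240. ]), array([0.3144, 0.1848])), ([429, 370, 24, 35, 584], array([439.8, 387. ]), array([ 0.2954, -0.1787]))] [310.8 111.7]
w1 [([438, 261, 37, 34, 893], array([456.4, 276.4]), array([0.4786, 0.0122])), ([177, 303, 27, 11, 170], array([188.1, 309.5]), array([0.3653, 0.246 ])), ([214, 309, 11, 5, 44], array([218.6, 311.3]), array([0.3726, 0.217 ])), ([138, 354, 101, 56, 3645], array([188.5, 374.9]), array([0.2914, 0.2267]))] [457.3 277.8]
w6 [([196, 354, 96, 42, 3570], array([246. , 375.9]), array([0.3284, 0.2376]))] [515.2 318.8]
w7 [([111, 353, 12, 6, 59], array([117. , 355.2]), array([ 0.2787, -0.1736]))] [-53.7  93.4]
t [([281, 231, 11, 11, 100], array([286.1, 235.9]), array([0.4765, 0.0109])), ([214, 295, 12, 21, 132], array([220.2, 302.8]), array([0.2968, 0.1954])), ([350, 297, 10, 10, 81], array([354.5, 301.3]), array([ 0.2919, -0.1751]))] [286.2 235.5]
s [([391, 212, 11, 9, 69], array([396.3, 215.9]), array([ 0.29  , -0.1702])), ([294, 218, 13, 10, 101], array([300. , 222.7]), array([0.4718, 0.0175])), ([287, 296, 53, 54, 1777], array([312.1, 321.8]), array([0.2607, 0.2626]))] [299.8 220.5]
```

```bash
python3 - <<'E'
from h import *
import pickle
np.set_printoptions(precision=4,suppress=True)
w8=pickle.load(open('d8.pkl','rb'));t,s,w6=pickle.load(open('d6.pkl','rb'));w1=pickle.load(open('d1.pkl','rb'))['wrist']
C={'w8':(w8,(309.4,112.4)),'w1':(w1,(456.4,276.4)),'t':(t,(286.1,235.9)),'s':(s,(300,222.7))}
k=list(C)
for i in range(4):
  for j in range(i):print(k[i],k[j],tri(*C[k[i]],*C[k[j]]))
# green size: ends along rows/cols of w8
print(np.linalg.norm(onz(w8,287,112,.066)-onz(w8,332.5,112,.066)),np.linalg.norm(onz(w8,309.5,89,.066)-onz(w8,309.5,135.5,.066)))
# profile through button centre in w8: rows & columns
f=w8['frame'];print('col',[tuple(map(int,f[112,u])) for u in range(265,356,4)]);print('row',[tuple(map(int,f[v,309])) for v in range(70,160,4)])
# did top view change near compressor/box vs start?
D=pickle.load(open('d0.pkl','rb'));now=shot('top');df=np.abs(now['frame'].astype(int)-D['top']['frame']).max(2)
for n,b in(('compr',(278,150,308,188)),('mag',(318,112,356,148)),('can',(100,165,130,195)),('sd',(162,112,206,175)),('sprS',(230,133,258,160))):print(n,(df[b[1]:b[3],b[0]:b[2]]>40).sum())
E
```

```text
w1 w8 (array([0.4773, 0.0109, 0.0658]), np.float64(0.0012724213953715566))
t w8 (array([0.4767, 0.0107, 0.0594]), np.float64(0.0003050150673555298))
t w1 (array([0.4771, 0.0106, 0.0652]), np.float64(0.0013690457585696755))
s w8 (array([0.4766, 0.0107, 0.0611]), np.float64(0.0004998117763050867))
s w1 (array([0.4768, 0.0086, 0.0608]), np.float64(0.002312308465351309))
s t (array([0.4764, 0.0107, 0.0612]), np.float64(0.0001911641073479343))
0.03252665156545901 0.03224735844715857
col [(106, 102, 100), (105, 103, 100), (101, 100, 97), (39, 38, 37), (30, 29, 32), (35, 33, 31), (49, 108, 60), (66, 142, 80), (102, 214, 121), (102, 214, 123), (102, 215, 123), (104, 217, 126), (101, 215, 124), (101, 214, 123), (101, 214, 123), (98, 211, 120), (95, 206, 116), (52, 62, 51), (37, 37, 36), (82, 80, 79), (108, 106, 103), (102, 100, 98), (102, 101, 98)]
row [(108, 104, 102), (107, 103, 99), (86, 84, 82), (52, 50, 50), (49, 48, 48), (52, 115, 64), (98, 209, 120), (100, 210, 120), (102, 216, 124), (104, 217, 125), (105, 218, 127), (105, 217, 126), (107, 220, 128), (107, 219, 128), (82, 172, 97), (53, 119, 66), (46, 99, 56), (55, 54, 54), (52, 51, 51), (91, 87, 85), (182, 177, 174), (186, 183, 177), (188, 183, 178)]
compr 0
mag 0
can 0
sd 0
sprS 0
```

The position is right: (0.477, 0.011), 32.3 mm across, and nothing else has moved. To see whether the button really bottomed out, I'll press again in small steps and read the force.

Call:
arm_command(
  deltas=[
    {"delta_pos":[0.02,0.001,0],"dr":[0,0,0],"grip":-1},
    {"delta_pos":[0.04,0,0],"dr":[0,0,0],"grip":-1},
    {"delta_pos":[0.038,0,-0.02],"dr":[0,0,0],"grip":-1},
    {"delta_pos":[0,0,-0.04],"dr":[0,0,0],"grip":-1},
    {"delta_pos":[0,0,-0.04],"dr":[0,0,0],"grip":-1},
    {"delta_pos":[0,0,-0.018],"dr":[0,0,0],"grip":-1},
    {"delta_pos":[0,0,0],"dr":[0,0,0],"grip":-1},
    {"delta_pos":[0,0,0],"dr":[0,0,0],"grip":-1},
    {"delta_pos":[0,0,0],"dr":[0,0,0],"grip":-1},
  ],
)

```text
time_s: 22.47
ee_pos: [0.4775, 0.0108, 0.2642]
eef_rot: [-0.0, 0.986, 0.167, -0.0]
force: [-0.1, -0.2, 0.1]
opening: 0.002
finger_force: 0.0
```

Call:
arm_command(
  deltas=[
    {"delta_pos":[0,0,-0.004],"dr":[0,0,0],"grip":-1},
    {"delta_pos":[0,0,0],"dr":[0,0,0],"grip":-1},
    {"delta_pos":[0,0,0],"dr":[0,0,0],"grip":-1},
  ],
)

```text
time_s: 22.72
ee_pos: [0.4773, 0.0108, 0.2618]
eef_rot: [0.0, 0.986, 0.167, 0.001]
force: [-0.2, -1.3, 0.5]
opening: 0.005
finger_force: 0.0
```

Call:
arm_command(
  deltas=[
    {"delta_pos":[0,0,-0.003],"dr":[0,0,0],"grip":-1},
    {"delta_pos":[0,0,0],"dr":[0,0,0],"grip":-1},
    {"delta_pos":[0,0,0],"dr":[0,0,0],"grip":-1},
  ],
)

```text
time_s: 22.97
ee_pos: [0.4769, 0.0108, 0.2588]
eef_rot: [0.0, 0.986, 0.167, 0.0]
force: [0.2, 0.8, 1.1]
opening: 0.006
finger_force: 0.0
```

Call:
arm_command(
  deltas=[
    {"delta_pos":[0,0,-0.003],"dr":[0,0,0],"grip":-1},
    {"delta_pos":[0,0,0],"dr":[0,0,0],"grip":-1},
    {"delta_pos":[0,0,0],"dr":[0,0,0],"grip":-1},
  ],
)

```text
time_s: 23.22
ee_pos: [0.4771, 0.0108, 0.2567]
eef_rot: [0.0, 0.986, 0.167, 0.0]
force: [-0.5, 0.6, 1.9]
opening: 0.006
finger_force: 1.2
```

Call:
arm_command(
  deltas=[
    {"delta_pos":[0,0,-0.002],"dr":[0,0,0],"grip":-1},
    {"delta_pos":[0,0,0],"dr":[0,0,0],"grip":-1},
    {"delta_pos":[0,0,0],"dr":[0,0,0],"grip":-1},
  ],
)

```text
time_s: 23.47
ee_pos: [0.4771, 0.0109, 0.2551]
eef_rot: [0.0, 0.986, 0.167, 0.0]
force: [0.5, 0.4, 3.3]
opening: 0.004
finger_force: 1.6
```

Call:
arm_command(
  deltas=[
    {"delta_pos":[0,0,-0.002],"dr":[0,0,0],"grip":-1},
    {"delta_pos":[0,0,0],"dr":[0,0,0],"grip":-1},
    {"delta_pos":[0,0,0],"dr":[0,0,0],"grip":-1},
  ],
)

```text
time_s: 23.72
ee_pos: [0.4771, 0.0108, 0.2536]
eef_rot: [0.0, 0.986, 0.167, 0.0]
force: [0.1, 1.0, 3.4]
opening: 0.004
finger_force: 2.0
```

Call:
arm_command(
  deltas=[
    {"delta_pos":[0,0,-0.001],"dr":[0,0,0],"grip":-1},
    {"delta_pos":[0,0,0],"dr":[0,0,0],"grip":-1},
    {"delta_pos":[0,0,0],"dr":[0,0,0],"grip":-1},
  ],
)

```text
time_s: 23.97
ee_pos: [0.4771, 0.0108, 0.2529]
eef_rot: [0.0, 0.986, 0.167, 0.0]
force: [0.5, 0.4, 4.7]
opening: 0.0
finger_force: 2.3
```

The spring ramps up to about 5 N at z 0.253, so the button is fully down (as it was on the first press). Release, rise clear and check the end state.

Call:
arm_command(
  deltas=[
    {"delta_pos":[0,0,-0.001],"dr":[0,0,0],"grip":-1},
    {"delta_pos":[0,0,0],"dr":[0,0,0],"grip":-1},
    {"delta_pos":[0,0,0.01],"dr":[0,0,0],"grip":-1},
    {"delta_pos":[0,0,0.03],"dr":[0,0,0],"grip":-1},
    {"delta_pos":[0,0,0.04],"dr":[0,0,0],"grip":-1},
    {"delta_pos":[0,0,0.04],"dr":[0,0,0],"grip":-1},
    {"delta_pos":[0,0,0.04],"dr":[0,0,0],"grip":-1},
    {"delta_pos":[0,0,0.02],"dr":[0,0,0],"grip":-1},
    {"delta_pos":[0,0,0],"dr":[0,0,0],"grip":-1},
    {"delta_pos":[0,0,0],"dr":[0,0,0],"grip":-1},
    {"delta_pos":[0,0,0],"dr":[0,0,0],"grip":-1},
  ],
)

```text
time_s: 24.88
ee_pos: [0.4764, 0.0109, 0.3853]
eef_rot: [-0.0, 0.986, 0.167, -0.001]
force: [-0.6, -0.3, -0.6]
opening: 0.004
finger_force: 0.0
```

```bash
python3 - <<'E'
from h import *
import pickle
o=manip.get_obs();print(o['time_s'],o['ee_pos'],o['force'])
D=pickle.load(open('d0.pkl','rb'))
for cam,bx in(('top',{'tray+mat':(160,182,236,262),'sprocket':(266,255,300,288),'compr':(278,150,308,188)}),('side',{'tray+mat':(170,245,272,322),'can':(100,255,140,325)})):
    n=shot(cam)['frame'].astype(int)
    for k,b in bx.items():
        a=np.abs(n-D[cam]['frame']).max(2)[b[1]:b[3],b[0]:b[2]]>50;ys,xs=np.nonzero(a)
        print(cam,k,a.sum(),(xs.min()+b[0],xs.max()+b[0],ys.min()+b[1],ys.max()+b[1]) if a.any() else '')
print(manip.finish_job())
E
```

```text
24.8833 [0.47639116 0.01088441 0.3852848 ] [-0.64630949 -0.33926684 -0.61828156]
top tray+mat 704 (np.int64(185), np.int64(235), np.int64(182), np.int64(261))
top sprocket 118 (np.int64(266), np.int64(299), np.int64(258), np.int64(287))
top compr 7 (np.int64(283), np.int64(289), np.int64(187), np.int64(187))
side tray+mat 1190 (np.int64(198), np.int64(271), np.int64(245), np.int64(316))
side can 0 
the job is handed in; nothing more can be done
None
```

I handed the job in at 24.9 s. The measurements say all five nuts are in the basin, the empty tray is flat on its mat and released, and the pump button was pressed fully and released. I pressed it twice, because the first press read 33 N and I repeated it gently. The final before/after check of the tray and large sprocket was inconclusive because the image differences there could be shadows. The tray's open end faced left, not right as stated, so I tipped it that way.

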